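# Tip the hair stick out of its tube and lay it in the tray

### The arm

A 6-joint arm with a two-finger parallel gripper is mounted at the origin on the work surface. World frame = base frame: x ahead of the robot, y to its left, z up, the work surface at z = 0. Lengths are in m, angles in rad, forces in N, time in s.
With the tool pointing down it reaches from about 0.375 to 0.975 m from the base axis. Payload 3.8 kg.
Tool frame: the origin (TCP) lies on the mounting face of the last link; the fingertips stand 173 mm ahead of it and the grasp point (between the pads) lies 155 mm ahead of it; z points along the fingers, y is the direction in which the jaws open and shut (so a half turn about z gives the same grasp; the last joint's range is limited). The gripper opens to 85 mm and grips with 20 to 120 N. Pads are 22 mm wide; open, the fingers measure 114 mm over their backs; the gripper's body (76 mm by 85 mm) begins 54 mm behind the grasp point. The pads swing forward as they close: fully open they stand 13 mm farther back than shut.
Start: joints at [-1.379, 0.264, 1.604, -0, 1.274, -0.037], TCP at [0.153, -0.657, 0.405] pointing down, gripper open.
Joint ranges: [-2.63, 2.63], [-0.94, 2.18], [0.31, 2.57], [-1.31, 4.45], [0, 2.66], [-2.55, 2.55]. Speed limits (rad/s): [2.57, 2.57, 3.14, 3.14, 3.14, 3.14].

### API

Orientations are given as a rotation vector (axis times angle).
In Python, from workcell import bot gives the robot as it stands.
- The arm moves only by the shell command python3 -m jog 'ROWS' [FORCE]. ROWS is JSON, a list that holds one entry, the list of rows, each a list of 7 numbers: the closure, from 0 (fully open) to 1 (shut), then the shift along the tool's x, y, z in cm, then the turn, a rotation vector about the tool's x, y, z in rad. A call has 1 to 12 rows; each row is the pose to reach, as a shift and turn from the pose commanded when the call began, along the tool's axes at that moment; what a row does not reach only later rows make up. A row lasts 1/8 s, in which the tool goes at most 62.5 mm and 10.7 degrees, less where a joint would pass 70% of its speed; a pose out of reach is approached as far as the arm can. A call with a gripper value outside its range is refused whole. The fingers move at their own pace and stop on an object; FORCE is the grip in N (left out, the last holds). Time passes only in rows, so rows that repeat a pose let the fingers close. It gives the time, the measured TCP pose, the force and the opening at its end, in the units of the state.
- bot.read_state(): the state, without advancing time (a new reading comes with each control period).
- bot.read_camera(name): name is "side" or "top" or "wrist"; returns the picture (384x512x3 uint8, red, green, blue); there is no depth.
- bot.camera_model(name): a dict with "intrinsics" (3x3 intrinsics, pixels), "rvec" (rotation vector, rad) and "tvec" (3), from world to camera coordinates, as OpenCV has them. Camera axes: x right, y down, z forward; pixel columns grow to the right and rows downward; lengths in m; the calibration is good to about 2 mm. A picture is of the moment at which its call begins: read the wrist's pose just before it. camera_model takes no time and is no camera call; for the wrist camera it gives the pose at the moment of the call.
- bot.finish_job(): hands the job in, once; it reports no verdict.
The state is a dict: "time": time; "q": joint angles; "joint_vel": joint speeds; "joint_torque": joint torques, N m; "tool_pos": TCP position; "tcp_rot": TCP orientation; "wrist_force": force on the tool from outside, world axes, zero at the start; "torque": the same for the moment, N m; "width": opening from 0.0 (shut) to 1.0 (fully open).
Only numpy, scipy, OpenCV 4.12 (cv2) and the standard library are available. Lean on these libraries where they do the work, as an engineer would, in place of code of your own. Each camera call takes 0.05 s, during which the arm holds its last target.

### The job

Pick up the clear plastic tube and tip it mouth down until the head of the wooden hair stick inside slides a few centimetres out of the mouth, without letting the stick fall out, and put the tube back down flat on the table. Then take the stick by its exposed head, draw it out and lay it, without dropping it, flat in the steel tray. Leave the empty tube lying on the table clear of the tray, and the other things where they are.

Things in the scene. Friction and masses are not known exactly. Their poses are not given: they have to be found in the camera images.
- tube_centre (a point): Centre of the clear plastic tube lying on the table: 27 x 27 mm square outside, 200 mm long, wall 3 mm, about 85 g, stiff; grip it across two sides. x runs along it to its open mouth (100 mm away, thin white edge); the other end is shut by a black plug 8 mm deep with a 4 mm flange. y, z square to the sides. Lying flat, this point is 13.5 mm above the table.
- tube_mouth (a point): Centre of the tube's open mouth (bore 21 x 21 mm), same axes as tube_centre. The polished stick starts to slide when the tube is tilted by 11 to 17 degrees and then runs freely; nothing in the mouth stops it, only what stands in its way, such as the table under a mouth held low (a centimetre or so). Under a higher mouth its head can skid on along the table until it is right out.
- stick_head (a point): Centre of the square head (16 x 16 mm, 34 mm long) of the dark wooden hair stick loose in the tube. Whole stick: 160 mm, about 22 g; behind the head a round shaft 11 mm thick with a blunt point. x runs along the stick to the head's free end, which faces the tube's mouth and starts 10 to 26 mm inside it. It balances about 65 mm from that end.
- stick_top (a point): Middle of the free end of the stick's head, 17 mm from stick_head and 80 mm from the middle of the stick; same axes.
- stick_tip (a point): The stick's pointed far end, 160 mm from stick_top; same axes.
- tray_floor (a point): Middle of the floor of the shallow steel tray (fixed on the table), 3 mm above the table: outside 220 mm along its x by 110 mm along its y, inside 212 x 102 mm, rim 12 mm above the table. A small wire handle at each short end. z up.
- tube: The same tube as a whole: origin 13.5 mm under tube_centre, x along the tube to its mouth.
- hairstick: The same hair stick as a whole: origin at the middle of its length, 8 mm below its axis, x towards the head.
- tray: The same tray as a whole: origin on the table under its middle, axes as tray_floor.
- bangles: Stack of nine green glass bangles, 66 mm across and 45 mm high, standing on the table; origin at the centre of its underside. A bystander.
- hairbrush: Black plastic hairbrush lying bristles down: head 105 x 62 mm, whole length 225 mm, 30 mm high; origin on the table under it, where handle and head meet, x towards the head. A bystander.
- pintin: Round aluminium hairpin tin with a knurled screw lid, 75 mm across and 38 mm high; origin at the centre of its underside. A bystander.
- plug: The tube's other black plastic end plug, taken off: 30 mm square, 16 mm high; origin at the centre of its underside. A bystander.
- creamjar: White cream jar with a brass-coloured lid, 60 mm across and 49 mm high; origin at the centre of its underside. A bystander.
- comb: Black plastic comb, 170 x 33 mm, 5 mm thick, lying flat; origin at its middle on the table, x along its length. A bystander.
- varnish: Nail varnish bottle, square 28 mm, amber glass with a black cap, 68 mm high; origin at the centre of its underside. A bystander.
Things that resemble listed ones, but are neither listed nor needed, are in the scene too. What is meant by the tube is not green, and is the smaller of those in its own colour.

How it is judged:
On the way, in this order (a step that is already met when the one before it is completed fails the run):
1. The tube's mouth is tipped at least 8 degrees down and the stick's head stands at least 15 mm out of it, with at least 30 mm of the stick still inside (angle between tube_centre's own x axis and vertical above 1.71 rad and x of stick_top in the frame of tube_centre above 0.115 m and x of stick_tip in the frame of tube_centre below 0.07 m), for 0.1 s.
2. With the tube lying flat on the table again, the fingers grip the stick's exposed end, at least 15 mm of it out and at least 30 mm still inside (contact force between the fingers and hairstick above 1 N and x of stick_top in the frame of tube_centre above 0.115 m and x of stick_tip in the frame of tube_centre below 0.07 m and y of stick_tip in the frame of tube_centre between -0.0135 and 0.0135 m and z of stick_tip in the frame of tube_centre between -0.0135 and 0.0135 m and angle between tube_centre's own x axis and vertical between 1.49 and 1.65 rad and height (world z) of tube_centre below 0.019 m), for 0.1 s.
At the end, for the whole second after the job is handed in: The hair stick lies at rest on the floor of the tray, both its ends inside the rim and within 20 mm of the floor's height; the tube lies flat on the table (level within about 4.5 degrees, its centre below 19 mm), at rest and not touching the tray (x of stick_top in the frame of tray_floor between -0.106 and 0.106 m and y of stick_top in the frame of tray_floor between -0.051 and 0.051 m and z of each of stick_top, stick_tip in the frame of tray_floor below 0.02 m and x of stick_tip in the frame of tray_floor between -0.106 and 0.106 m and y of stick_tip in the frame of tray_floor between -0.051 and 0.051 m and linear speed of each of hairstick, tube below 0.03 m/s and angle between tube_centre's own x axis and vertical between 1.49 and 1.65 rad and height (world z) of tube_centre below 0.019 m and contact force between tube and tray below 0.05 N).
It fails at once if The stick is out of the tube and held by nothing more than 60 mm above the table (dropped or thrown out) (contact force between the fingers and hairstick below 0.02 N and height (world z) of stick_head above 0.06 m and (x of stick_tip in the frame of tube_centre above 0.1 m or y of stick_tip in the frame of tube_centre above 0.03 m or y of stick_tip in the frame of tube_centre below -0.03 m)).
It fails at once if One of the other things on the table is moved by more than 30 mm (distance of any of bangles, hairbrush, pintin, plug, creamjar, comb, varnish from where it was at the start of the episode above 0.03 m).
It also fails if it takes over 48 s, if anything falls off the work surface, if the arm or the gripper's body presses on something with over 40 N, if the wrist force passes 120 N, or if a joint passes its speed limit or range.

## Working session

There is one attempt and no reset: what is moved stays moved. The work goes in short steps, Python scripts to look and compute and a shell command to move; the robot and the scene stay as the last step left them, time stands still between calls to the robot, and variables do not carry over. Pictures are saved under pics/ and viewed, and the job is handed in when it is done.

```bash
ls; mkdir -p pics
python3 - <<'E'
from workcell import bot
import cv2
for n in ["top","side","wrist"]:
    im=bot.read_camera(n); cv2.imwrite(f"pics/{n}0.png",im[:,:,::-1]); m=bot.camera_model(n); print(n,m)
print(bot.read_state())
E
```

```text
pics
top {'intrinsics': array([[370.93199452,   0.        , 257.04497863],
       [  0.        , 370.93199452, 191.69575247],
       [  0.        ,   0.        ,   1.        ]]), 'rvec': array([ 2.21422511, -1.98363014,  0.22386388]), 'tvec': array([-0.08853281,  0.50852391,  0.93153439])}
side {'intrinsics': array([[358.06222914,   0.        , 255.94803286],
       [  0.        , 358.06222914, 190.90859664],
       [  0.        ,   0.        ,   1.        ]]), 'rvec': array([ 0.59257375, -2.58147383,  1.26897235]), 'tvec': array([0.4388848 , 0.17829998, 0.88558777])}
wrist {'intrinsics': array([[281.72453358,   0.        , 257.18552855],
       [  0.        , 281.72453358, 191.40831873],
       [  0.        ,   0.        ,   1.        ]]), 'rvec': array([-2.29085688,  1.81460716,  0.24764062]), 'tvec': array([-0.67592394, -0.0354767 ,  0.37792538])}
{'time': 0.15, 'q': array([-1.37890456e+00,  2.64600052e-01,  1.60508127e+00, -6.18609311e-06,
        1.27372986e+00, -3.69185687e-02]), 'joint_vel': array([ 0.00059522, -0.0021746 , -0.00387567, -0.00032918, -0.0003439 ,
       -0.00035197]), 'joint_torque': array([ 3.39034204e-04, -5.15907919e+01, -3.67960274e+01,  2.02755223e-05,
        8.04277312e-03,  7.35400487e-07]), 'tool_pos': array([ 0.15303593, -0.65714375,  0.40362299]), 'tcp_rot': array([-3.11925454e+00, -3.58426831e-01,  2.30249681e-04]), 'wrist_force': array([ 0.71855483,  0.62475644, -1.24707288]), 'torque': array([-0.03064379, -0.05473564,  0.03386746]), 'width': 1.000440207280823}
```

View pics/top0.png

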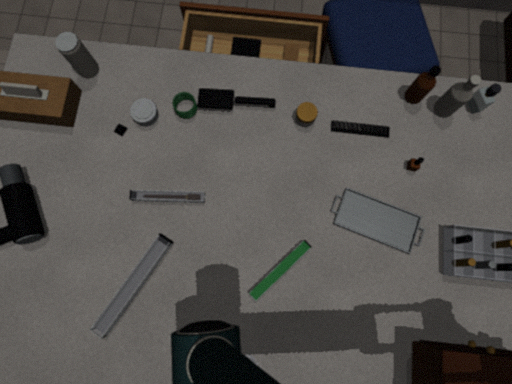

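View pics/side0.png

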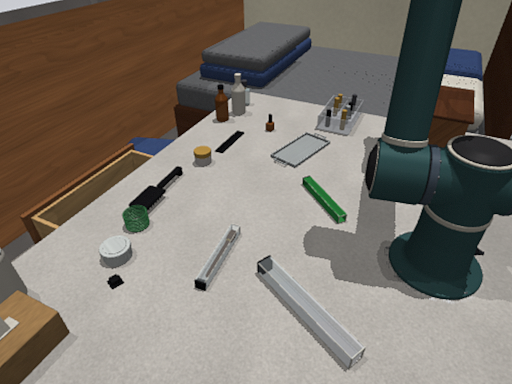

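View pics/wrist0.png

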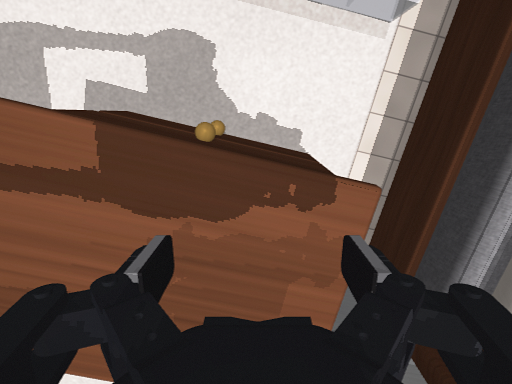

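Candidates in the top image: small clear tube (167,197), large clear tube (133,285), green tube (281,269). The small clear one with the dark stick fits the description, so I'll check it in a close crop.

Run:
```python
import cv2,numpy as np
a=cv2.imread("pics/top0.png")[175:220,115:220]; b=cv2.imread("pics/side0.png")[220:292,185:250]
a=cv2.convertScaleAbs(a,alpha=1.5)
A=cv2.resize(a,None,fx=7,fy=7,interpolation=cv2.INTER_CUBIC);cv2.imwrite("pics/c1.png",A)
B=cv2.resize(b,None,fx=8,fy=8,interpolation=cv2.INTER_CUBIC);cv2.imwrite("pics/c2.png",B)
c=cv2.imread("pics/top0.png")[180:260,320:432]
cv2.imwrite("pics/c3.png",cv2.resize(c,None,fx=7,fy=7,interpolation=cv2.INTER_CUBIC))
```

```text
(no output)
```

View pics/c1.png

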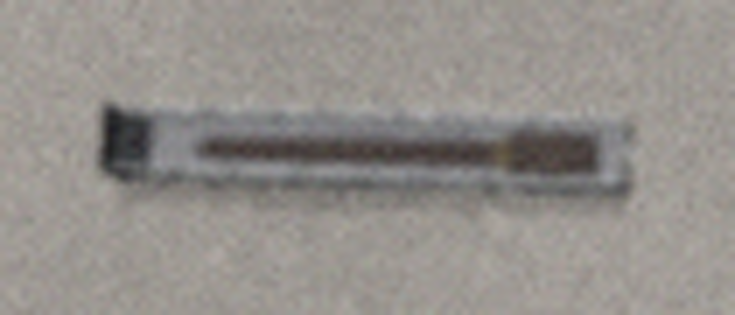

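View pics/c2.png

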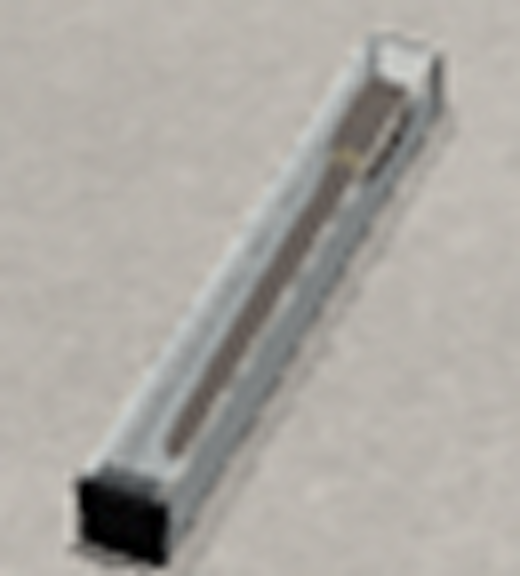

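View pics/c3.png

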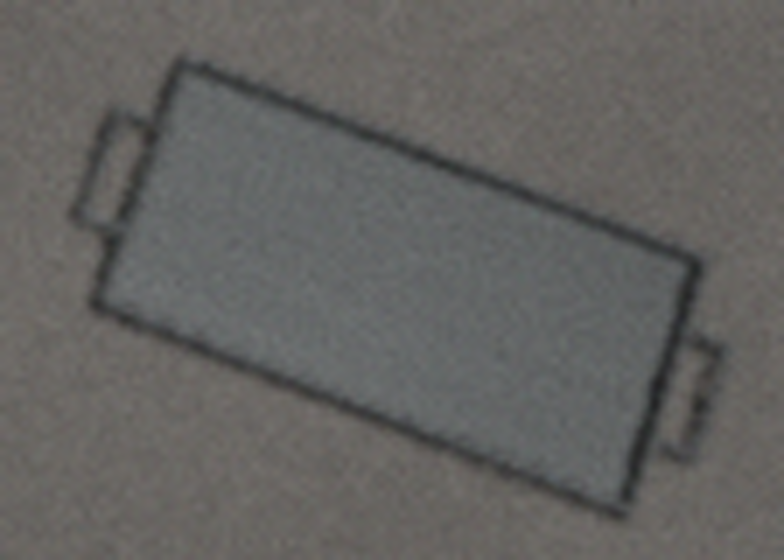

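The crops confirm a clear tube with a dark stick inside. Black plug on the left (crop 103,145), mouth on the right (630,158), head end at (598,153). The tray corners are clear in its crop. I'll localise these.

```bash
cat > h.py <<'E'
import numpy as np,cv2
from scipy.spatial.transform import Rotation as R
from workcell import bot
def ray(m,uv):
    uv=np.array(uv,float); K=m['intrinsics']; Rm=cv2.Rodrigues(m['rvec'])[0]
    d=Rm.T@np.linalg.inv(K)@np.r_[uv,1]; c=-Rm.T@m['tvec']; return c,d
def onz(m,uv,z):
    c,d=ray(m,uv); return c+d*(z-c[2])/d[2]
def proj(m,P):
    return cv2.projectPoints(np.array(P,float).reshape(-1,3),np.array(m['rvec'],float),np.array(m['tvec'],float),m['intrinsics'],None)[0].reshape(-1,2)
def tool():
    s=bot.read_state(); return np.array(s['tool_pos']),R.from_rotvec(s['tcp_rot'])
def rel(goal_pos,goal_R):
    """shift cm and rotvec in the current tool axes to TCP goal"""
    p,r=tool(); return (r.inv().apply(np.array(goal_pos)-p)*100).round(2),(r.inv()*goal_R).as_rotvec().round(3)
def pose(grasp,axis_y,tilt_R=None):
    """tool pointing down, tool y along axis_y(horizontal); returns TCP pos,R for grasp point"""
    z=np.array([0,0,-1.]);y=np.array(axis_y,float);y/=np.linalg.norm(y);x=np.cross(y,z)
    r=R.from_matrix(np.c_[x,y,z])
    if tilt_R is not None:r=tilt_R*r
    return np.array(grasp)-0.155*r.apply([0,0,1]),r
E
python3 - <<'E'
from h import *
T=bot.camera_model("top");S=bot.camera_model("side")
f=lambda x,y,ox,oy,k:((x+.5)/k-.5+ox,(y+.5)/k-.5+oy)
pl=[onz(T,f(103,y,115,175,7),z) for y,z in((108,.027),(180,.005))]
print(pl)
for n,(x,y) in dict(plugU=(103,105),plugL=(120,182),mU=(632,125),mL=(628,192),headend=(598,153),tip=(203,149),gold=(508,153)).items(): print(n,onz(T,f(x,y,115,175,7),.0135 if n[0]!='h' else .011).round(4))
tr=[onz(T,f(x,y,320,180,7),.012) for x,y in((183,65),(698,262),(625,515),(97,303))]
tr=np.array(tr);print(tr.round(4),tr.mean(0).round(4));
for i in range(4):print(np.linalg.norm(tr[i]-tr[(i+1)%4]))
d=tr[1]+tr[2]-tr[0]-tr[3];print("tray yaw",np.arctan2(d[1],d[0]))
# side: plug top corners and mouth top
for n,(x,y) in dict(pTL=(80,478),pTR=(165,490),mTL=(372,35),mTR=(440,50)).items(): print(n,onz(S,f(x,y,185,220,8),.027).round(4))
E
```

```text
[array([0.48785427, 0.31702938, 0.027     ]), array([0.46302679, 0.3197956 , 0.005     ])]
plugU [0.4916 0.3223 0.0135]
plugL [0.4616 0.3099 0.0135]
mU [0.5066 0.1124 0.0135]
mL [0.4796 0.1102 0.0135]
headend [0.4944 0.1246 0.011 ]
tip [0.4783 0.2797 0.0135]
gold [0.49   0.1596 0.0135]
[[ 0.5603 -0.2767  0.012 ]
 [ 0.5032 -0.4825  0.012 ]
 [ 0.4016 -0.4559  0.012 ]
 [ 0.4612 -0.2487  0.012 ]] [ 0.4816 -0.366   0.012 ]
0.2135748449261872
0.10510216595161989
0.21562906992133077
0.10306003366754321
tray yaw -1.846178611911436
pTL [0.4899 0.3158 0.027 ]
pTR [0.4657 0.3089 0.027 ]
mTL [0.5051 0.1179 0.027 ]
mTR [0.4811 0.1145 0.027 ]
```

```bash
cat >> h.py <<'E'
def box(c,yaw,L,W,H,z0=0,x0=None):
    x0=-L/2 if x0 is None else x0
    P=[];d=np.array([np.cos(yaw),np.sin(yaw)]);n=np.array([-d[1],d[0]])
    for z in(z0,z0+H):
        for a,b in((x0,-W/2),(x0+L,-W/2),(x0+L,W/2),(x0,W/2)): P.append([*(np.array(c)+a*d+b*n),z])
    return np.array(P)
def draw(im,m,P,roi,k,col=(0,0,255)):
    x,y=roi
    q=(proj(m,P)-[x,y]+.5)*k-.5
    for a,b in((0,1),(1,2),(2,3),(3,0),(4,5),(5,6),(6,7),(7,4),(0,4),(1,5),(2,6),(3,7)):
        cv2.line(im,tuple(int(v) for v in q[a]),tuple(int(v) for v in q[b]),col,1)
E
python3 - <<'E'
from h import *
T=bot.camera_model("top");S=bot.camera_model("side")
print("green",onz(T,(306,241),.02),onz(T,(252,295),.02),"mouthbig",onz(T,(165,238),.02))
P=box((.4855,.2140),-1.494,.2,.027,.027)
a=cv2.resize(cv2.imread("pics/top0.png")[175:220,115:220],None,fx=7,fy=7,interpolation=cv2.INTER_CUBIC);draw(a,T,P,(115,175),7)
b=cv2.resize(cv2.imread("pics/side0.png")[220:295,180:250],None,fx=7,fy=7,interpolation=cv2.INTER_CUBIC);draw(b,S,P,(180,220),7)
w=np.zeros((525,800,3),np.uint8);w[:315,:735]=a;cv2.imwrite("pics/o1.png",a);cv2.imwrite("pics/o2.png",b)
E
```

```text
green [ 0.40285249 -0.17703221  0.02      ] [ 0.24808035 -0.04855928  0.02      ] mouthbig [0.36938756 0.20019777 0.02      ]
```

View pics/o1.png

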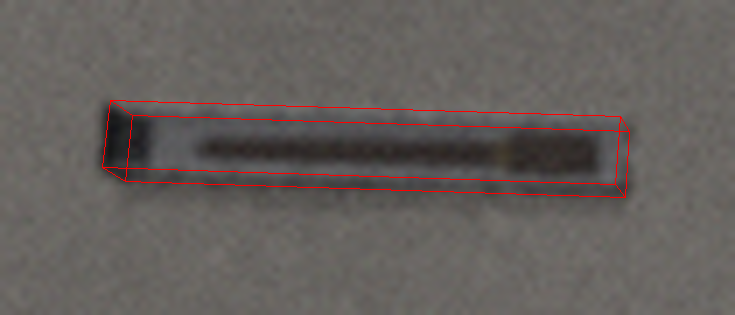

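View pics/o2.png

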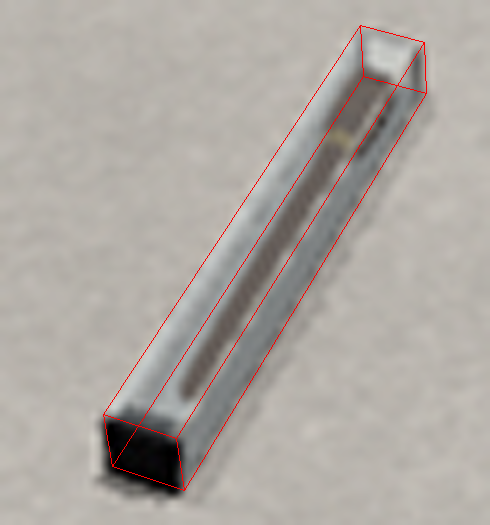

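The projected model fits both views to 1-2 mm. Next I'll work out the hover pose.

Run:
```python
from h import *
yaw=-1.494
ya=[-np.sin(yaw),np.cos(yaw)*1,0]; print(ya)
for z in(.15,.022):
  p,r=pose([.4852,.210,z],ya); print(p,rel(p,r))
p,r=pose([.45,-.2,.2],[1,-.5,0]); print(p,rel(p,r))
```

```text
[np.float64(0.9970526110846887), np.float64(0.07672086241176215), 0]
[0.4852 0.21   0.305 ] (array([ 52.02, -76.9 ,  10.01]), array([-1.000e-03, -1.000e-03, -1.419e+00]))
[0.4852 0.21   0.177 ] (array([ 52.02, -76.88,  22.81]), array([-1.000e-03, -1.000e-03, -1.419e+00]))
[ 0.45  -0.2    0.355] (array([ 39.29, -37.78,   4.93]), array([-0.002, -0.001, -0.878]))
```

```bash
python3 -m jog '[[[0,39.3,-37.8,5,0,0,-0.88],[0,39.3,-37.8,5,0,0,-0.88],[0,39.3,-37.8,5,0,0,-0.88],[0,39.3,-37.8,5,0,0,-0.88],[0,39.3,-37.8,5,0,0,-0.88],[0,39.3,-37.8,5,0,0,-0.88],[0,39.3,-37.8,5,0,0,-0.88],[0,39.3,-37.8,5,0,0,-0.88],[0,39.3,-37.8,5,0,0,-0.88],[0,52,-76.9,10,0,0,-1.42],[0,52,-76.9,10,0,0,-1.42],[0,52,-76.9,10,0,0,-1.42]]]' 40
python3 - <<'E'
from h import *
p,r=pose([.4852,.210,.15],[.997,.0767,0]); print(rel(p,r)); print(tool()[0])
E
```

```text
time: 1.65
tool_pos: [0.4657, -0.0128, 0.3318]
tcp_rot: [2.127, 2.312, 0.0]
wrist_force: [0.7, 0.0, -0.0]
width: 1.0
(array([22.04,  3.79,  2.68]), array([0.   , 0.   , 0.007]))
[ 0.46572039 -0.0127546   0.33182588]
```

```bash
python3 -m jog '[[[0,22,3.8,2.7,0,0,0],[0,22,3.8,2.7,0,0,0],[0,22,3.8,2.7,0,0,0],[0,22,3.8,2.7,0,0,0],[0,22,3.8,2.7,0,0,0],[0,22,3.8,2.7,0,0,0]]]'
python3 - <<'E'
from h import *
p,r=pose([.4852,.210,.15],[.997,.0767,0]); print(rel(p,r)); print(tool()[0],bot.read_state()['q'])
m=bot.camera_model("wrist");im=bot.read_camera("wrist")[:,:,::-1].copy();im2=im.copy()
draw(im2,m,box((.4855,.2140),-1.494,.2,.027,.027),(0,0),1)
cv2.imwrite("pics/w1.png",im);cv2.imwrite("pics/w1o.png",im2)
E
```

```text
time: 2.4
tool_pos: [0.4864, 0.2073, 0.3047]
tcp_rot: [-2.132, -2.307, 0.002]
wrist_force: [0.4, 0.9, -0.4]
width: 1.0
(array([ 0.28, -0.1 , -0.03]), array([-0.001,  0.001,  0.002]))
[0.48642638 0.20733288 0.30470648] [ 3.55962367e-01  7.46389352e-02  2.01782869e+00 -5.32214375e-04
  1.05017677e+00  2.77621840e-01]
```

View pics/w1o.png

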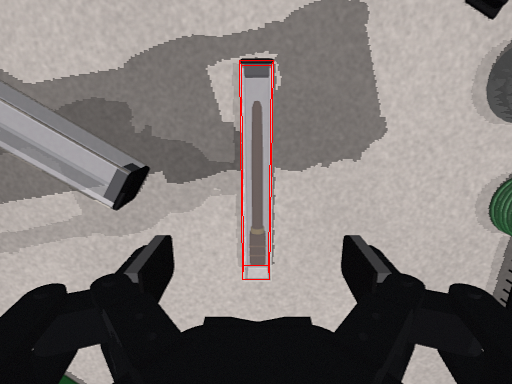

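The wrist view shows the tube upright in the image (mouth at 257,275, plug at 257,62), with the overlay matching. I'll descend and close.

```bash
python3 -m jog '[[[0,0.2,-0.1,6,0,0,0],[0,0.2,-0.1,11,0,0,0],[0,0.2,-0.1,12.8,0,0,0],[0,0.2,-0.1,12.8,0,0,0],[1,0.2,-0.1,12.8,0,0,0],[1,0.2,-0.1,12.8,0,0,0],[1,0.2,-0.1,12.8,0,0,0],[1,0.2,-0.1,12.8,0,0,0],[1,0.2,-0.1,12.8,0,0,0]]]' 40
python3 - <<'E'
from h import *
p,r=pose([.4852,.210,.022],[.997,.0767,0]); print(rel(p,r)); print(tool()[0])
E
```

```text
time: 3.58
tool_pos: [0.4862, 0.2099, 0.1783]
tcp_rot: [2.132, 2.306, 0.003]
wrist_force: [0.4, -0.1, 5.9]
width: 0.306
(array([ 0.02, -0.1 ,  0.13]), array([ 0.002, -0.001,  0.001]))
[0.48624864 0.20987007 0.17834719]
```

Run:
```python
import numpy as np
for d in (4,8,10,12,14,16,18,20,22):
  a=np.radians(d); zG=6+96*np.sin(a)+23.3*np.cos(a); lift=zG-22.0
  print(d,round(a,3),"x",round(-15.5*np.sin(a),2),"z",round(-lift/10+15.5*(1-np.cos(a)),2))
```

```text
4 0.07 x -1.08 z -1.36
8 0.14 x -2.16 z -1.89
10 0.175 x -2.69 z -2.13
12 0.209 x -3.22 z -2.34
14 0.244 x -3.75 z -2.52
16 0.279 x -4.27 z -2.69
18 0.314 x -4.79 z -2.82
20 0.349 x -5.3 z -2.94
22 0.384 x -5.81 z -3.03
```

Go to 10° first (below the slide threshold) and check the mouth height.

```bash
python3 -m jog '[[[1,-0.5,0,-0.9,0,0.035,0],[1,-1.08,0,-1.4,0,0.07,0],[1,-1.6,0,-1.6,0,0.105,0],[1,-2.16,0,-1.9,0,0.14,0],[1,-2.43,0,-2.0,0,0.157,0],[1,-2.69,0,-2.13,0,0.175,0],[1,-2.69,0,-2.13,0,0.175,0]]]' 40
python3 - <<'E'
from h import *
p,r=tool(); G=p+.155*r.apply([0,0,1]); print(p,G,np.degrees(np.arccos(-r.as_matrix()[2,2])),bot.read_state()['wrist_force'])
im=bot.read_camera("side")[:,:,::-1]
cv2.imwrite("pics/s1.png",cv2.resize(im[190:310,150:310],None,fx=5,fy=5,interpolation=cv2.INTER_CUBIC))
# mouth edge height
print("edge z", G[2]+r.apply([-.096,0,.0233])[2])
E
```

```text
time: 4.45
tool_pos: [0.4876, 0.1826, 0.1983]
tcp_rot: [-2.043, -2.208, -0.179]
wrist_force: [0.3, 0.1, -1.1]
width: 0.303
[0.48761958 0.18257759 0.19830052] [0.48549861 0.20948606 0.04566882] 10.028701124115203 [ 0.26167342  0.07259356 -1.14607216]
edge z 0.006007259030842704
```

View pics/s1.png

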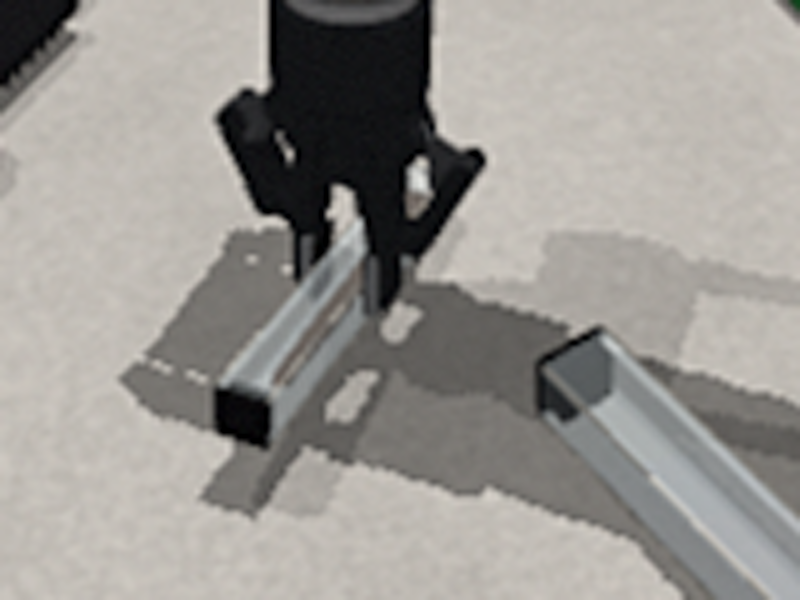

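```bash
cat >> h.py <<'E'
def table(degs,edge=.006,yfix=None):
    p,r=tool(); G=p+.155*r.apply([0,0,1]); cur=np.arccos(-r.as_matrix()[2,2])
    for d in degs:
        a=np.radians(d); rr=r*R.from_rotvec([0,a-cur,0])
        off=rr.apply([-.096,0,.0233])[2]; g=G.copy(); g[2]=edge-off
        P=g-.155*rr.apply([0,0,1]); print(d,(r.inv().apply(P-p)*100).round(2),round(a-cur,3))
E
python3 - <<'E'
from h import *
table([12,14,16,18,20])
im=bot.read_camera("wrist")[:,:,::-1];cv2.imwrite("pics/w2.png",im)
im=bot.read_camera("top")[:,:,::-1]
cv2.imwrite("pics/t2.png",cv2.resize(im[165:225,115:235],None,fx=6,fy=6,interpolation=cv2.INTER_CUBIC))
E
```

```text
12 [-0.48 -0.   -0.3 ] 0.035
14 [-0.97 -0.   -0.58] 0.069
16 [-1.45 -0.   -0.83] 0.104
18 [-1.94 -0.   -1.05] 0.139
20 [-2.42 -0.   -1.25] 0.174
```

View pics/w2.png

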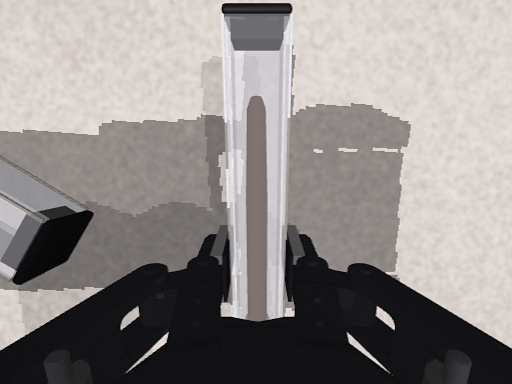

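View pics/t2.png

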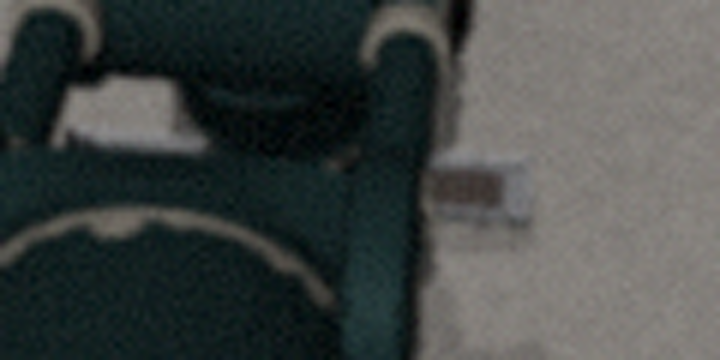

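The wrist view shows the tip at (257,98), and the top view shows the head still inside the mouth (crop 503,188; mouth edge about 530). The stick hasn't moved yet, so I'll tilt further.

```bash
python3 -m jog '[[[1,-0.48,0,-0.3,0,0.035,0],[1,-0.97,0,-0.58,0,0.069,0],[1,-0.97,0,-0.58,0,0.069,0],[1,-0.97,0,-0.58,0,0.069,0]]]'
python3 - <<'E'
from h import *
table([16,17,18,20])
im=bot.read_camera("top")[:,:,::-1]
cv2.imwrite("pics/t3.png",cv2.resize(im[165:225,115:235],None,fx=6,fy=6,interpolation=cv2.INTER_CUBIC))
E
```

```text
time: 5.1
tool_pos: [0.4884, 0.1723, 0.2023]
tcp_rot: [-2.005, -2.168, -0.245]
wrist_force: [-0.6, -0.1, -0.7]
width: 0.305
16 [-0.48 -0.   -0.28] 0.036
17 [-0.72 -0.   -0.41] 0.053
18 [-0.95 -0.   -0.54] 0.071
20 [-1.42 -0.   -0.77] 0.106
```

View pics/t3.png

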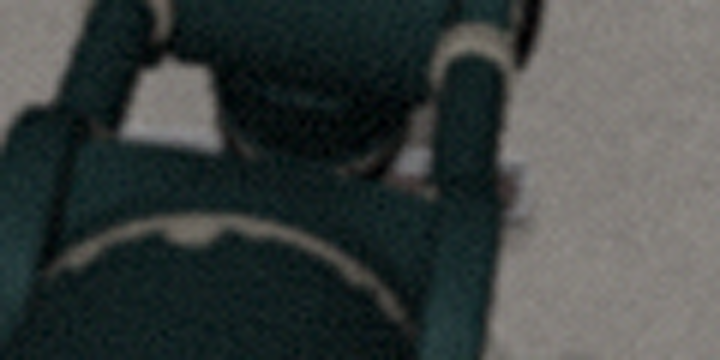

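```bash
python3 -m jog '[[[1,-0.48,0,-0.28,0,0.036,0],[1,-0.48,0,-0.28,0,0.036,0],[1,-0.48,0,-0.28,0,0.036,0]]]'
python3 - <<'E'
from h import *
table([18,20])
im=bot.read_camera("top")[:,:,::-1]
a=cv2.resize(im[165:225,165:245],None,fx=6,fy=6,interpolation=cv2.INTER_CUBIC)
w=bot.read_camera("wrist")[:,:,::-1][0:360,150:370]
cv2.imwrite("pics/t4.png",np.hstack([a,w]))
E
```

```text
time: 5.52
tool_pos: [0.4889, 0.167, 0.2039]
tcp_rot: [-1.985, -2.146, -0.279]
wrist_force: [-0.4, 0.1, -0.9]
width: 0.307
18 [-0.46 -0.   -0.27] 0.035
20 [-0.92 -0.   -0.52] 0.07
```

View pics/t4.png

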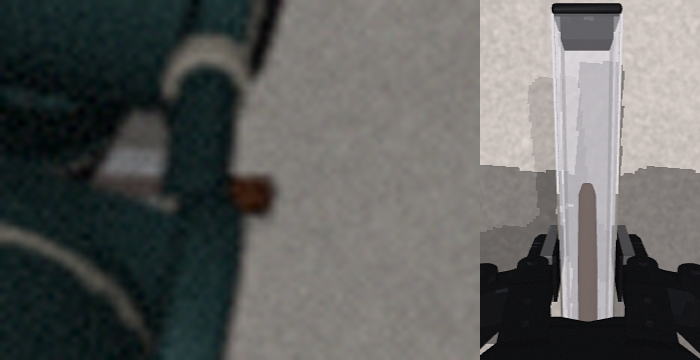

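The stick has slid: the head shows outside the mouth (left crop 230-272,195), and the tip moved from row 98 to 183 in the wrist view. I'll measure the protrusion and check that it's at rest.

```bash
cat >> h.py <<'E'
def tippos(uv):
    """x of tip in tube frame from wrist pixel, tube held at G: centre is 4mm toward plug, 9.8mm ahead in tool z; stick axis ~ z -2.5..-5 in tube"""
    m=bot.camera_model("wrist");c,d=ray(m,uv);p,r=tool()
    C=p+.155*r.apply([0,0,1])+r.apply([.004,0,.0098]); c=r.inv().apply(c-C);d=r.inv().apply(d)
    t=(.004-c[2])/d[2]; q=c+t*d; return -q[0],q[1]
E
python3 - <<'E'
from h import *
T=bot.camera_model("top")
print(onz(T,((272.5)/6-.5+165,(195.5)/6-.5+165),.006))
w=bot.read_camera("wrist")[:,:,::-1];cv2.imwrite("pics/w5.png",cv2.resize(w[150:320,200:320],None,fx=4,fy=3))
print("tip x",tippos((257,183)))
p,r=tool();G=p+.155*r.apply([0,0,1]);C=G+r.apply([.004,0,.0098]);print("mouth",C+r.apply([-.1,0,0]))
E
```

```text
[0.496552   0.09776334 0.006     ]
tip x (np.float64(-0.027666281825834887), np.float64(0.00021929357855907604))
mouth [0.49252268 0.1204652  0.01902742]
```

View pics/w5.png

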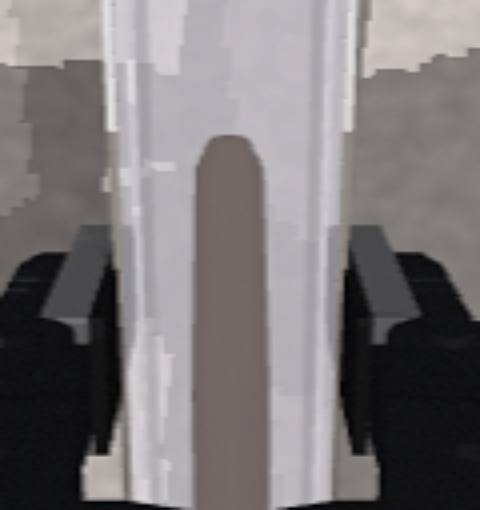

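It was still moving (tip row 195 now), so I'll level it right away.

Run:
```python
from h import *
table([10]);table([8]);table([4,2],.004);table([0],.003);table([0],.001)
```

```text
10 [1.37 0.   0.98] -0.105
8 [1.82 0.   1.35] -0.14
4 [2.65 0.   2.36] -0.21
2 [3.09 0.   2.8 ] -0.245
0 [3.49 0.   3.36] -0.28
0 [3.43 0.   3.55] -0.28
```

```bash
python3 -m jog '[[[1,1.8,0,1.35,0,-0.14,0],[1,2.65,0,2.3,0,-0.21,0],[1,2.65,0,2.3,0,-0.21,0]]]'
python3 - <<'E'
from h import *
p,r=tool();print(np.degrees(np.arccos(-r.as_matrix()[2,2])), "edge",(p+.155*r.apply([0,0,1])+r.apply([-.096,0,.0233]))[2])
table([2],.004);table([0],.003);table([0],.000)
im=bot.read_camera("top")[:,:,::-1]
a=cv2.resize(im[165:225,165:245],None,fx=6,fy=6,interpolation=cv2.INTER_CUBIC)
w=bot.read_camera("wrist")[:,:,::-1][0:360,150:370]
cv2.imwrite("pics/t6.png",np.hstack([a,w]))
E
```

```text
time: 6.05
tool_pos: [0.4859, 0.1997, 0.1887]
tcp_rot: [-2.094, -2.27, -0.072]
wrist_force: [-0.4, -0.4, -0.7]
width: 0.309
4.0200899541528115 edge 0.0041369541987682085
2 [0.52 0.   0.36] -0.035
0 [1.03 0.   0.82] -0.07
0 [1.01 0.   1.12] -0.07
```

View pics/t6.png

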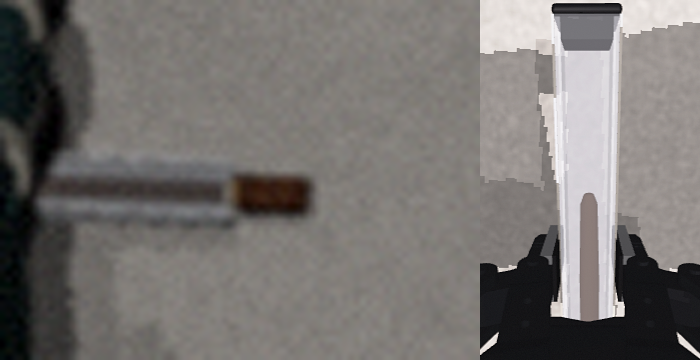

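About 34 mm of the head is exposed (crop 235-308,195), and the tip held still at row 193. I'll set the tube down flat and release it.

```bash
python3 -m jog '[[[1,0.52,0,0.36,0,-0.035,0],[1,1.03,0,0.8,0,-0.07,0],[1,1.01,0,1.05,0,-0.07,0],[1,1.01,0,1.12,0,-0.07,0],[0.5,1.01,0,1.12,0,-0.07,0],[0,1.01,0,1.12,0,-0.07,0],[0,1.01,0,1.12,0,-0.07,0],[0,1.01,0,1.12,0,-0.07,0]]]'
python3 - <<'E'
from h import *
p,r=tool();print(p,np.degrees(np.arccos(-r.as_matrix()[2,2])), bot.read_state()['wrist_force'])
E
```

```text
time: 7.15
tool_pos: [0.4857, 0.2094, 0.1788]
tcp_rot: [2.133, 2.306, 0.0]
wrist_force: [0.2, -0.4, -0.3]
width: 1.001
[0.48565397 0.20944249 0.17882821] 0.016994424218526084 [ 0.23670701 -0.37368437 -0.25443196]
```

```bash
python3 -m jog '[[[0,0,0,-6,0,0,0],[0,0,0,-10,0,0,0],[0,-5,0,-12,0,0,0],[0,-9,0,-12,0,0,0],[0,-9,0,-12,0,0,0]]]'
python3 - <<'E'
from h import *
m=bot.camera_model("wrist");w=bot.read_camera("wrist")[:,:,::-1];cv2.imwrite("pics/w7.png",w)
print(tool()[0]);np.save("m7.npy",m,allow_pickle=True)
im=bot.read_camera("top")[:,:,::-1]
cv2.imwrite("pics/t7.png",cv2.resize(im[165:225,115:235],None,fx=6,fy=6,interpolation=cv2.INTER_CUBIC))
E
```

```text
time: 7.78
tool_pos: [0.4927, 0.1179, 0.2992]
tcp_rot: [2.136, 2.303, 0.001]
wrist_force: [-0.4, 0.6, -0.3]
width: 1.0
[0.49252727 0.11887341 0.29883712]
```

View pics/w7.png

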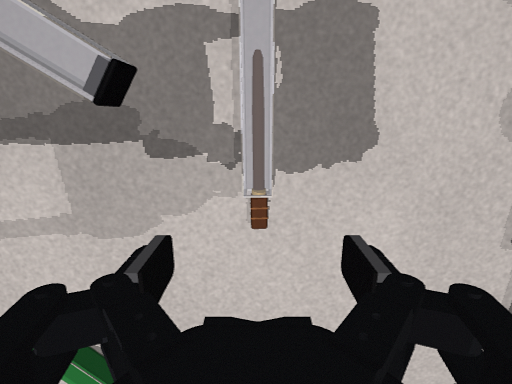

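View pics/t7.png

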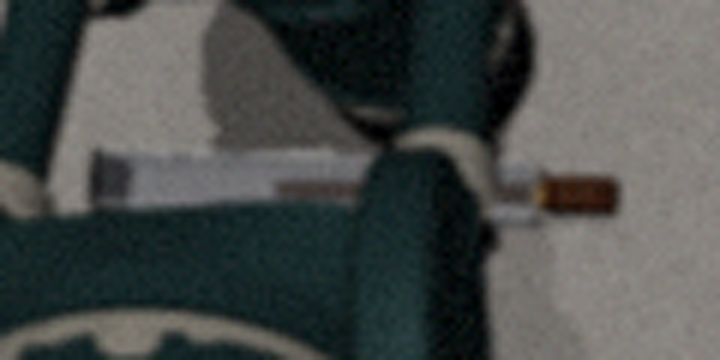

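The wrist view shows the exposed head with its free end at (259,229), mouth edge at (258,196) and tip at (257,50). The stick lies straight in the tube. I'll compute the grasp.

Run:
```python
from h import *
m=np.load("m7.npy",allow_pickle=True).item()
e=onz(m,(259,229),.011);t=onz(m,(257.5,50),.010);mo=onz(m,(258,196),.010)
print(e,t,mo,np.linalg.norm(e-t)); d=(e-t)/np.linalg.norm(e-t);print("yaw",np.arctan2(d[1],d[0]))
g=e-.016*d; g[2]=.0205
ya=[-d[1],d[0],0]
p,r=pose(g,ya);print(g,p,rel(p,r),np.linalg.norm((e-mo)))
T=bot.camera_model("top");print(onz(T,((617.5)/6-.5+115,(196.5)/6-.5+165),.011))
```

```text
[0.49859422 0.0744877  0.011     ] [0.48478791 0.23420752 0.01      ] [0.49502833 0.10777344 0.01      ] 0.16031854764034753
yaw -1.4845698628292434
[0.49721633 0.09042794 0.0205    ] [0.49721633 0.09042794 0.1755    ] (array([-2.95,  0.25, 12.31]), array([-0.   , -0.001, -0.01 ])) 0.03349113226209701
[0.49740783 0.07627114 0.011     ]
```

```bash
python3 -m jog '[[[0.5,-3.05,0.25,4,0,0,-0.01],[0.5,-3.05,0.25,9,0,0,-0.01],[0.5,-3.05,0.25,12,0,0,-0.01],[0.5,-3.05,0.25,12.3,0,0,-0.01],[1,-3.05,0.25,12.3,0,0,-0.01],[1,-3.05,0.25,12.3,0,0,-0.01],[1,-3.05,0.25,12.3,0,0,-0.01],[1,-3.05,0.25,12.3,0,0,-0.01],[1,-3.05,0.25,12.3,0,0,-0.01]]]' 30
python3 - <<'E'
from h import *
m=bot.camera_model("wrist");w=bot.read_camera("wrist")[:,:,::-1];cv2.imwrite("pics/w8.png",w)
print(tool()[0])
im=bot.read_camera("side")[:,:,::-1]
cv2.imwrite("pics/s8.png",cv2.resize(im[170:290,150:310],None,fx=5,fy=5,interpolation=cv2.INTER_CUBIC))
E
```

```text
time: 9.0
tool_pos: [0.4982, 0.0896, 0.1768]
tcp_rot: [2.121, 2.316, 0.003]
wrist_force: [0.0, 1.0, 5.0]
width: 0.177
[0.49822799 0.08963248 0.17673872]
```

View pics/w8.png

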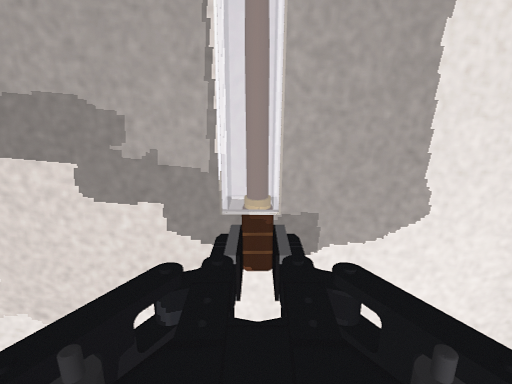

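View pics/s8.png

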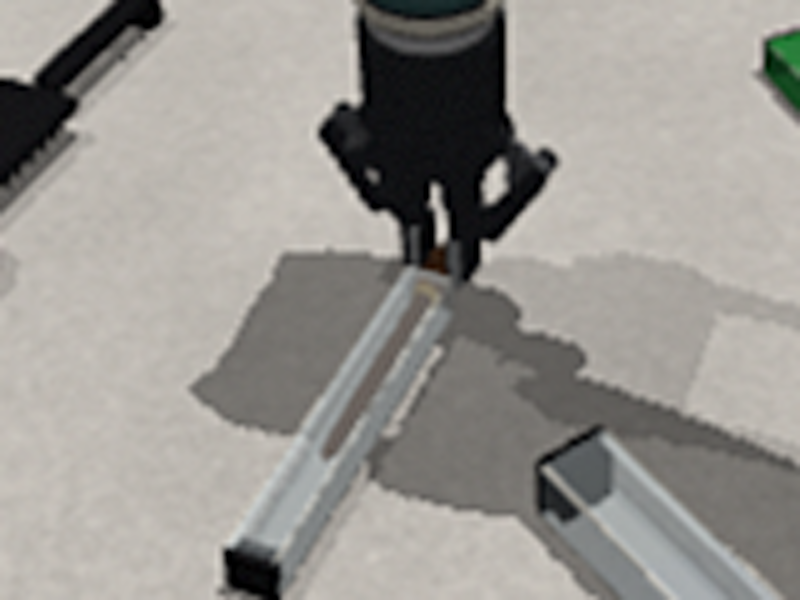

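The head is held (about 15 mm opening) and the tube lies flat. Now I'll draw it out along the tube.

```bash
python3 -m jog '[[[1,-0.3,0,-0.15,0,0,0],[1,-1.2,0,-0.2,0,0,0],[1,-2.6,0,-0.2,0,0,0],[1,-4.2,0,-0.25,0,0,0],[1,-6,0,-0.3,0,0,0],[1,-8,0,-0.3,0,0,0],[1,-10,0,-0.3,0,0,0],[1,-12,0,-0.3,0,0,0],[1,-13.5,0,-0.3,0,0,0],[1,-14.5,0,-0.3,0,0,0],[1,-15,0,-0.3,0,0,0],[1,-15,0,-0.3,0,0,0]]]'
python3 - <<'E'
from h import *
w=bot.read_camera("wrist")[:,:,::-1];cv2.imwrite("pics/w9.png",w)
print(tool()[0])
E
```

```text
time: 10.6
tool_pos: [0.5106, -0.0601, 0.1786]
tcp_rot: [-2.122, -2.317, -0.0]
wrist_force: [-0.6, -0.4, -0.3]
width: 0.173
[ 0.51056701 -0.05978841  0.17863395]
```

View pics/w9.png

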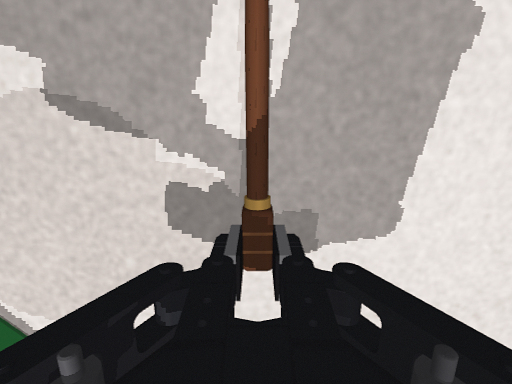

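Run:
```python
from h import *
im=bot.read_camera("top")[:,:,::-1]
cv2.imwrite("pics/t9.png",cv2.resize(im[150:280,110:310],None,fx=4,fy=4,interpolation=cv2.INTER_CUBIC))
# tray axis: head dir yaw -1.846 ; grasp 15mm from end; stick middle at tray centre
yt=-1.8445; d=np.array([np.cos(yt),np.sin(yt),0]); c=np.array([.4816,-.366,0])
for z in(.065,.0235):
  g=c+d*.065; g[2]=z
  p,r=pose(g,[-d[1],d[0],0]); print(p,rel(p,r))
T=bot.camera_model("top");S=bot.camera_model("side")
b=bot.read_camera("side")[:,:,::-1]; b=cv2.resize(b[120:180,260:350],None,fx=8,fy=8,interpolation=cv2.INTER_CUBIC)
draw(b,S,box((.4816,-.366),yt,.22,.11,.012),(260,120),8);cv2.imwrite("pics/s9.png",b)
a=cv2.resize(cv2.imread("pics/top0.png")[180:260,320:432],None,fx=7,fy=7,interpolation=cv2.INTER_CUBIC)
draw(a,T,box((.4816,-.366),yt,.22,.11,.012),(320,180),7);cv2.imwrite("pics/t0tray.png",a)
```

```text
[ 0.46403056 -0.42858047  0.22      ] (array([-36.34,  -7.89,  -4.15]), array([-0.   , -0.   ,  0.362]))
[ 0.46403056 -0.42858047  0.1785    ] (array([-36.34,  -7.89,   0.  ]), array([-0.   , -0.   ,  0.362]))
```

View pics/t9.png

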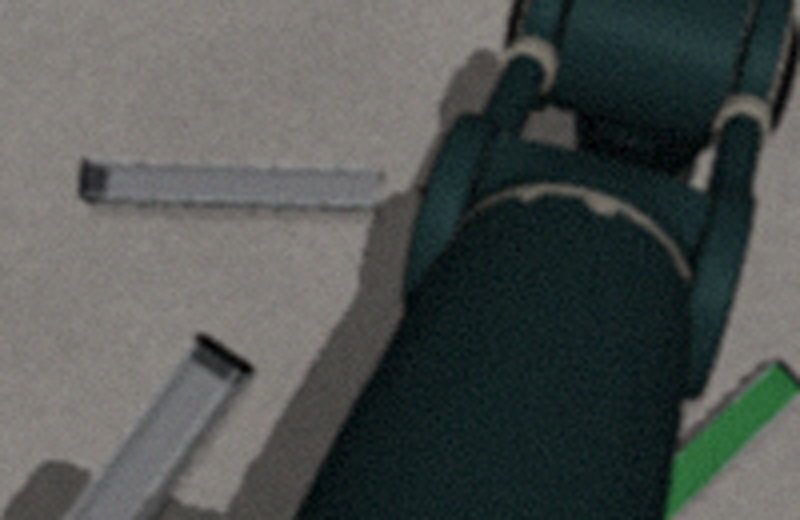

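View pics/s9.png

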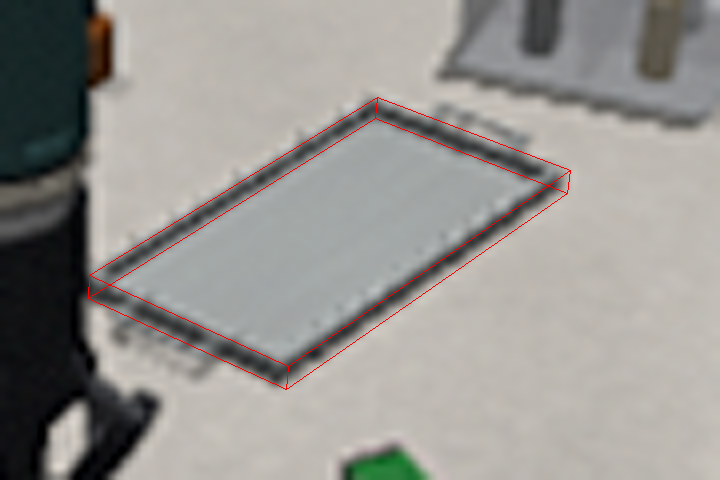

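View pics/t0tray.png

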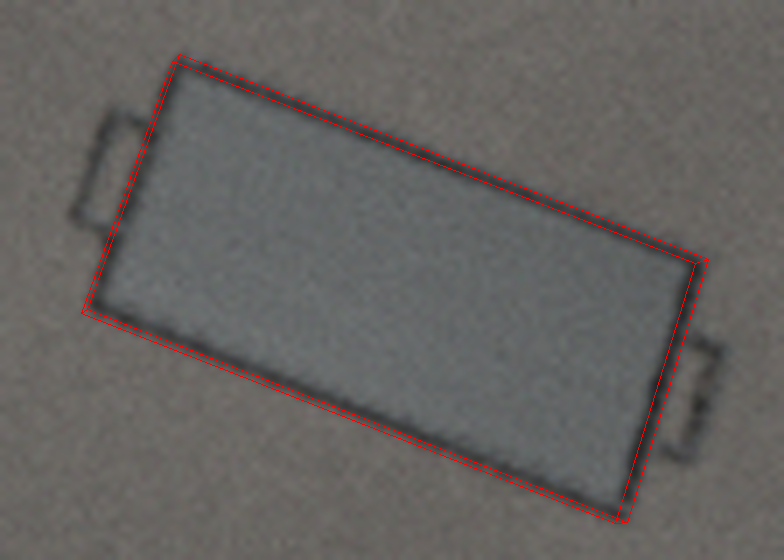

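The top view shows the tube empty and undisturbed, and the tray overlay fits. I'll lift and carry the stick to the tray.

```bash
python3 -m jog '[[[1,0,0,-1.5,0,0,0],[1,-1,-0.2,-3,0,0,0.01],[1,-4,-0.9,-4.1,0,0,0.04],[1,-8,-1.7,-4.1,0,0,0.08],[1,-12,-2.6,-4.1,0,0,0.12],[1,-17,-3.7,-4.1,0,0,0.17],[1,-22,-4.8,-4.1,0,0,0.22],[1,-27,-5.9,-4.1,0,0,0.27],[1,-32,-6.9,-4.1,0,0,0.32],[1,-35,-7.6,-4.1,0,0,0.35],[1,-36.3,-7.9,-4.1,0,0,0.362],[1,-36.3,-7.9,-4.1,0,0,0.362]]]'
python3 - <<'E'
from h import *
yt=-1.8445; d=np.array([np.cos(yt),np.sin(yt),0]); c=np.array([.4816,-.366,0])
g=c+d*.065; g[2]=.0235
p,r=pose(g,[-d[1],d[0],0]); print(p,rel(p,r))
w=bot.read_camera("wrist")[:,:,::-1];cv2.imwrite("pics/w10.png",w)
b=bot.read_camera("side")[:,:,::-1];cv2.imwrite("pics/s10.png",cv2.resize(b[60:200,240:400],None,fx=4,fy=4,interpolation=cv2.INTER_CUBIC))
E
```

```text
time: 12.25
tool_pos: [0.4637, -0.4291, 0.2204]
tcp_rot: [2.504, 1.896, 0.001]
wrist_force: [0.5, 0.1, -0.6]
width: 0.173
[ 0.46403056 -0.42858047  0.1785    ] (array([0.06, 0.02, 4.19]), array([ 0.001,  0.   , -0.001]))
```

View pics/w10.png

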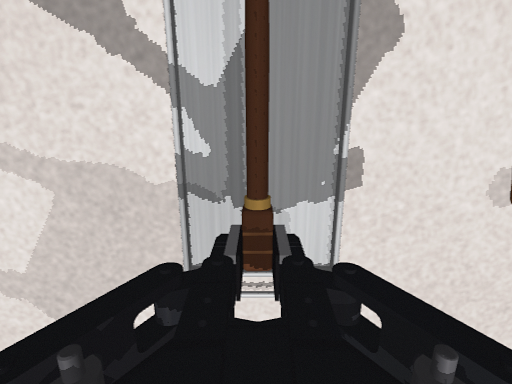

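View pics/s10.png

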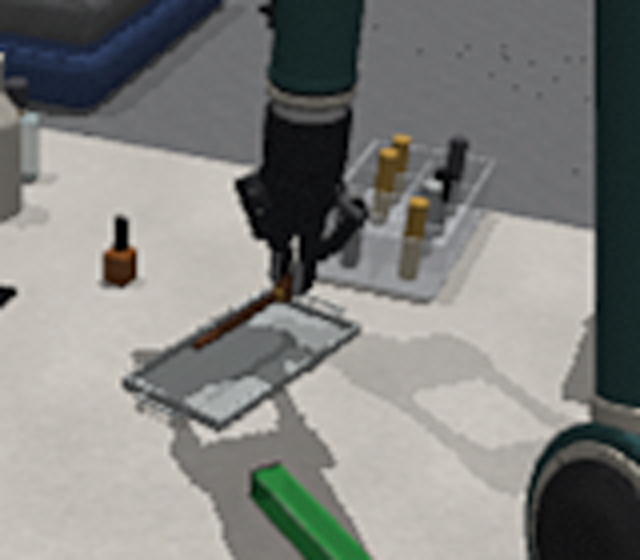

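```bash
python3 -m jog '[[[1,0,0,1.5,0,0,0],[1,0,0,3,0,0,0],[1,0,0,3.7,0,0,0],[1,0,0,4,0,0,0],[1,0,0,4.15,0,0,0],[1,0,0,4.15,0,0,0]]]'
python3 - <<'E'
from h import *
w=bot.read_camera("wrist")[:,:,::-1];cv2.imwrite("pics/w11.png",w)
b=bot.read_camera("side")[:,:,::-1];cv2.imwrite("pics/s11.png",cv2.resize(b[110:190,250:350],None,fx=7,fy=7,interpolation=cv2.INTER_CUBIC))
E
```

```text
time: 13.1
tool_pos: [0.4647, -0.4285, 0.1795]
tcp_rot: [2.503, 1.897, 0.001]
wrist_force: [-0.5, 3.0, 7.6]
width: 0.175
```

View pics/s11.png

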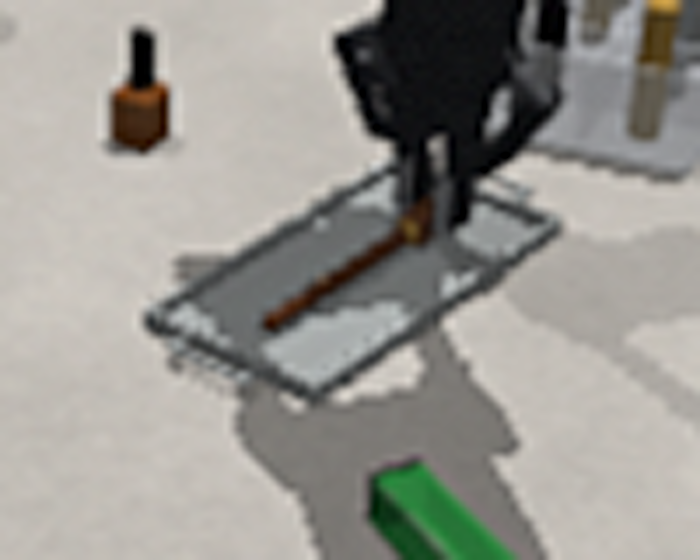

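It's resting on the tray floor (8 N contact). I'll open partway and rise.

```bash
python3 -m jog '[[[0.7,0,0,-0.1,0,0,0],[0.5,0,0,-0.1,0,0,0],[0.4,0,0,-0.1,0,0,0],[0.4,0,0,-0.1,0,0,0],[0.4,0,0,-2,0,0,0],[0.4,0,0,-5,0,0,0],[0.4,0,0,-10,0,0,0],[0.4,0,0,-14,0,0,0],[0.4,0,0,-14,0,0,0],[0.4,0,0,-14,0,0,0]]]'
python3 - <<'E'
from h import *
m=bot.camera_model("wrist");w=bot.read_camera("wrist")[:,:,::-1];cv2.imwrite("pics/w12.png",w);np.save("m12.npy",m,allow_pickle=True)
b=bot.read_camera("side")[:,:,::-1];cv2.imwrite("pics/s12.png",b)
b=bot.read_camera("top")[:,:,::-1];cv2.imwrite("pics/t12.png",b)
E
```

```text
time: 14.45
tool_pos: [0.4637, -0.4284, 0.3191]
tcp_rot: [2.503, 1.897, 0.0]
wrist_force: [-0.1, -0.3, 0.2]
width: 0.6
```

View pics/w12.png

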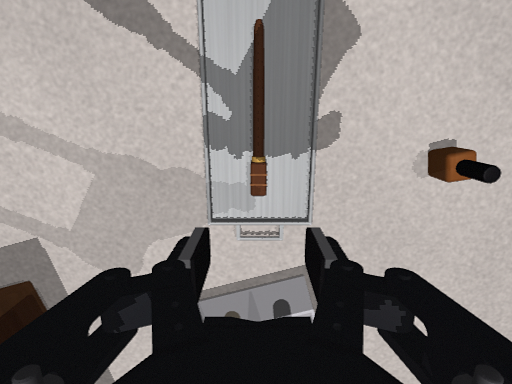

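View pics/s12.png

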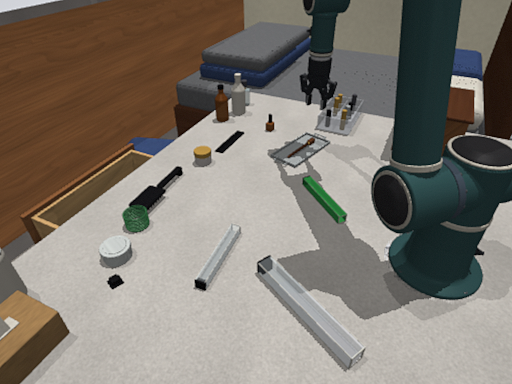

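View pics/t12.png

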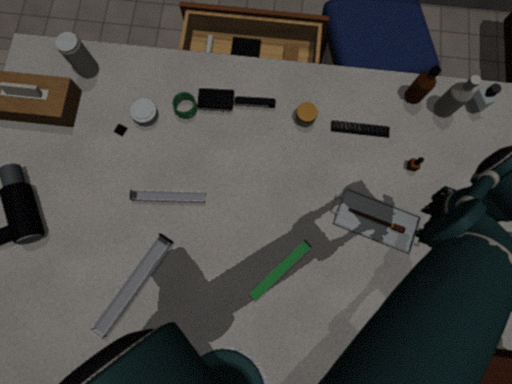

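The stick lies along the middle of the tray (head end at 259,196 and tip at 259,19 in the wrist view). The tube is flat at its place and the bystanders look unmoved. One numeric check, then I'll hand in.

Run:
```python
from h import *
m=np.load("m12.npy",allow_pickle=True).item()
e=onz(m,(259,196),.011);t=onz(m,(258.5,19),.0085);yt=-1.8445;c=np.array([.4816,-.366])
for q in(e,t):
  v=(q[:2]-c);print(v@[np.cos(yt),np.sin(yt)],v@[-np.sin(yt),np.cos(yt)])
print(np.linalg.norm(e-t))
a=cv2.imread("pics/top0.png").astype(int);b=cv2.imread("pics/top12.png" if 0 else "pics/t12.png").astype(int)
from scipy.signal import fftconvolve
for n,(x,y) in dict(bangles=(185,105),brush=(235,100),tin=(306,113),jar=(143,111),plug=(120,129),comb=(360,129),varn=(415,164)).items():
  s=(slice(y-14,y+14),slice(x-20,x+20));print(n,abs(a[s]-b[s]).mean().round(1), np.round(cv2.phaseCorrelate(a[s].mean(2).astype(np.float32),b[s].mean(2).astype(np.float32))[0],2))
bot.finish_job()
```

```text
0.08043747765147684 0.002936628698725505
-0.08100315798030937 0.0019893241304402218
0.16146277038110132
bangles 6.6 [-0.05  0.05]
brush 6.5 [0.07 0.25]
tin 7.2 [-0.03 -0.  ]
jar 8.3 [-0.07  0.11]
plug 8.0 [-0.02 -0.18]
comb 6.8 [-0.15  0.3 ]
varn 7.7 [ 0.21 -0.02]
the job is handed in; nothing more can be done
```

I handed the job in at about 14.5 s of the 48 s; the hand-in gave no verdict.

**What I did:** I gripped the small clear tube and tipped it mouth down about 16° with the mouth about 6 mm above the table. The stick started sliding between 14° and 16°, and I levelled the tube while it was still moving. It stopped with about 33 mm of the head out. I set the tube down flat, gripped the head, drew the stick out and laid it in the steel tray.

**Last checks:**
- **Stick:** it lies along the middle of the tray. Measured from the tray's centre, its ends are at +80 and −81 mm along the length (limit ±106) and 2–3 mm to one side (limit ±51). The measured length was 161 mm against the true 160.
- **Tube:** the pictures show it empty, flat and well clear of the tray.
- **Other things:** all seven shifted less than half a pixel (about 1 mm) between the first and last top views.

I judged the two intermediate steps from pictures, the gripper opening and timing, because there was no direct reading of either condition. I did not check the "at rest" condition separately. No check failed or disagreed.

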